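# Pressure check of a brake lever and master cylinder

## Task

Pressure-check the brake lever unit on the test stand, touching only and gripping nothing: push the handle of the bleed cock round with a fingertip until it is fully shut, and only then press the brake lever in towards the bar with the outside of the fingers, steadily and without forcing it, until the gauge needle stands between the two long marks, with the lever still clear of the bar. Finish the program while still holding the lever there. Keep fingers out of the gap behind the lever and off the bar's grip, and leave the tools and samples lying about where they are.

Things in the scene. Friction and masses are not known exactly. Their poses are not given: they have to be found in the camera images.
- stand: Test stand fixed to the bench: grey plate 130 x 330 x 18 mm, two clamp posts, a level bar end. Origin on the bench under the plate; z up, y along the bar (lever at +y, gauge and bleed cock at -y), +x from the lever's front to the bar, the way it is pressed. Bar axis x = 30, z = 115 mm. Posts and white reservoir (top z = 165 mm) lie between y = -90 and 25 mm; all is free before the blade
- lever (a joint): Brake lever, rad: 0 let out, grows as pressed in, 0.42 on the bar's grip. Swings level about an upright pin at (-25, 15, 115) mm of the stand; let out it points along the stand's y, leaning 0.238 rad to -x. Springs back (3 to 6 N at the pad). Cock shut: comes up firm at 0.12 to 0.20 (varies), then gives 0.06 more to mid gauge, about 17 N at the pad. Cock open: goes to the bar
- lever_pad (a point): Middle of the front face of the aluminium lever blade, the spot to press, 105 mm from the pin, 115 mm above the bench. Frame turns with the lever: +y runs along the blade to the ball end, +x is the way to press. The blade is 9 mm thick, 15 mm high (7.5 mm above and below this point) and flat for 45 mm either side
- cock (a joint): Bleed cock, rad: 0 open (handle along the line, pointing to the stand's -y), 1.571 shut (handle across the line, pointing to +x, against its stop). Turns anticlockwise seen from above about an upright axis at (-28, -146) mm of the stand; stiff, stays where it is left (about 5 N at the pad)
- cock_pad (a point): Point on the near side face of the bleed cock's steel handle, the face to push, 50 mm from the turning axis, 120 mm above the bench. Frame turns with the handle: +x points out along it, +y is the way to push. Handle 12 mm thick, 14 mm high (7 mm above and below), ends 15 mm farther out. The block below it is 88 mm high and reaches from the axis 22 mm to the stand's -y, 25 mm to -x and +x
- needle (a joint): Needle of the 56 mm pressure gauge on the front of the manifold block, rad clockwise from zero (lower left) to 4.71 (lower right), straight up at 2.36. The two long marks on the white dial are at 1.16 and 3.56. Rises with the pressure once the lever comes up firm
- lever_blade: Front half of the lever blade (origin at the lever's pin), the only part of the lever to be pressed
- lever_back: Back half of the lever blade, facing the bar; not to be touched
- bar_grip: Black ribbed rubber grip on the bar behind the lever, 32 mm across (40 mm at its collars), 138 mm long, origin at its inner end, y along it; not to be touched
- cock_near: Near half of the cock handle, with the face to push (origin on the turning axis at z = 112 mm)
- cock_far: Far half of the cock handle; touching both halves' faces at once is gripping
- open_spanner: Small flat open-ended spanner, 25 x 131 x 5 mm, lying in front of the stand; leave alone
- grease_tin: Flat tin with a green lid, 54 mm across, 20 mm high, in front of the stand; leave alone
- hex_key: Hex key, 26 x 82 x 5 mm, lying on the base plate under the lever; leave alone
- steel_block: Ground steel reference block, 24 x 40 x 25 mm, behind the stand; leave alone
- sample_3: Round metal sample, 36 mm across, 28 mm high, left of the stand; leave alone
- sample_7: Round metal sample, 38 mm across, 16 mm high, left of the stand; leave alone
- small_jar: Small white jar, 45 mm across, 24 mm high, left of the stand; leave alone

How it is judged:
On the way, in this order (a step that is already met when the one before it is completed fails the run):
1. the bleed cock is shut, the lever not yet pressed (value of joint cock above 1.45 rad and value of joint lever below 0.06 rad), for 0.2 s.
2. the lever is pressed in until the needle stands between the long marks (value of joint needle between 1.16 and 3.56 rad and value of joint lever below 0.36 rad), for 0.3 s.
At the end, for the whole second after the job is handed in: The bleed cock is shut (within 0.17 rad of its stop), the fingers are holding the brake lever in and still, with the gauge needle between its two long marks (1.16 to 3.56 rad) and the lever at least about 8 mm clear of the bar's grip (joint under 0.36) (all of step 2 and value of joint cock above 1.4 rad and velocity of joint lever between -0.05 and 0.05 rad/s and contact force between the fingers and lever_blade above 4 N); the arm keeps its last pose, push and grip.
It fails at once if the lever is pressed while the bleed cock is not shut (value of joint lever above 0.1 rad and value of joint cock below 1.35 rad).
It fails at once if the back of the lever is touched (a finger hooked into the gap, or the lever gripped), or the cock handle is gripped from both sides (contact force between any of the fingers, the arm and lever_back above 1 N or (contact force between the fingers and cock_near above 1 N and contact force between the fingers and cock_far above 1 N)).
It fails at once if the bar's grip is touched (the lever squeezed against it or the robot leaning on it) (contact force between any of the fingers, the arm and bar_grip above 2 N).
It fails at once if the lever is forced: over 40 N, or driven against the bar (contact force between the fingers and lever_blade above 40 N or value of joint lever above 0.4 rad).
It fails at once if a bystander is moved more than 15 mm or lifted (distance of any of open_spanner, grease_tin, hex_key, steel_block, sample_3, sample_7, small_jar from where it was at the start of the episode above 0.015 m).
It also fails if it takes over 59 s, if anything falls off the work surface, if the arm or the gripper's body presses on something with over 40 N, if the wrist force passes 120 N, or if a joint passes its speed limit or range.

## Robot

A 6-joint arm with a two-finger parallel gripper is mounted at the origin on a cart in front of the work surface, level with it; the furniture and walls round the work are solid. World frame = base frame: x ahead of the robot, y to its left, z up, the work surface at z = 0. Lengths are in m, angles in rad, forces in N, time in s.
With the tool pointing down it reaches from about 0.375 to 0.975 m from the base axis. Payload 3.8 kg.
Tool frame: the origin (TCP) lies on the centre line of the jaws, within the pads' length; the fingertips stand 25 mm ahead of it and the grasp point (between the pads) lies 6 mm ahead of it; z points along the fingers, y is the line along which they close (so a half turn about z gives the same grasp; the last joint's range is limited). The gripper opens to 85 mm and grips with 20 to 120 N. Pads are 22 mm wide; open, the fingers measure 114 mm over their backs; the gripper's body (76 mm by 85 mm) begins 54 mm behind the grasp point. The pads swing forward as they close: fully open they stand 13 mm farther back than shut.
Start: joints at [1.114, 0.264, 1.604, -0, 1.274, -0.037], TCP at [0.275, 0.616, 0.256] pointing down, gripper open.
Joint ranges: [-2.63, 2.63], [-0.94, 2.18], [0.31, 2.57], [-1.31, 4.45], [0, 2.66], [-2.55, 2.55]. Speed limits (rad/s): [2.57, 2.57, 3.14, 3.14, 3.14, 3.14].

## Interface

Orientations are given as a rotation vector (axis times angle).
In Python, from workcell import bot gives the robot as it stands. The module is installed in compiled form; this text tells all that it offers.
- The arm moves only by the tool play_rows, never from a script. Its argument "commands" is a list that holds one entry, the list of rows, each a list of 7 numbers: the shift along the tool's x, y, z as a fraction of full scale, then the turn, a rotation vector about the tool's x, y, z as a fraction of full scale, then the closure, from -1 (fully open) to 1 (shut). A call has 1 to 8 rows; each row is the pose to reach, as a shift and turn from the pose commanded when the call began, along the tool's axes at that moment, turning the shorter way round; what a row does not reach only later rows make up. Full scale, the value 1, is 60 cm for a shift and 180 degrees for a turn. A row lasts 1/10 s, in which the tool goes at most 50 mm and 8.59 degrees, less where a joint would pass 70% of its speed; a pose out of reach is approached as far as the arm can. A call with a number of a shift or a turn outside -1 to 1 is refused whole. A call with a gripper value outside its range is refused whole. The fingers move at their own pace and stop on an object; "force" is the grip in N (left out, the last holds). Time passes only in rows, so rows that repeat a pose let the fingers close. It gives the time, the measured TCP pose, the force, the opening and the grip force at its end, in the units of the state.
- bot.read_state(): the state, without advancing time (a new reading comes with each control period).
- bot.read_camera(name): name is "side" or "top"; returns the picture (400x640x3 uint8, blue, green, red); there is no depth.
- bot.camera_params(name): a dict with "fov_y" (degrees; the focal length in pixels is half the picture's height over the tangent of half this angle, whatever the lens; pixels are square), "cx", "cy" (the principal point, pixels), "rvec" (rotation vector, rad) and "tvec" (3), from world to camera coordinates, as OpenCV has them. Camera axes: x right, y down, z forward; pixel columns grow to the right and rows downward; lengths in m; the calibration is good to about 2 mm. A picture is of the moment at which its call begins. camera_params takes no time and is no camera call.
- bot.finish_job(): hands the job in; it is judged then, once.
The state is a dict: "time": time; "q": joint angles; "joint_vel": joint speeds; "joint_torque": joint torques, N m; "tool_pos": TCP position; "tcp_rot": TCP orientation; "wrist_force": force on the tool from outside, world axes, zero at the start; "torque": the same for the moment, N m; "width": opening from 0.0 (shut) to 1.0 (fully open); "grip_force": force on a finger pad.
Only numpy, scipy, OpenCV 4.12 (cv2) and the standard library are available. Lean on these libraries where they do the work, as an engineer would, in place of code of your own. Each camera call takes 0.05 s, during which the arm holds its last target. There are 200 camera calls.

## Working session

There is one attempt and no reset: what is moved stays moved. The work goes in short steps, Python scripts to look and compute and a tool call to move; the robot and the scene stay as the last step left them, time stands still between calls to the robot, and variables do not carry over. Pictures are saved under pics/ and viewed, at most 10 in all, crops included, and the job is handed in when it is done.

Besides the shell and the picture viewer there is one more tool, called after ">>>" as a command line: name --argument value ..., lists and objects as JSON in quotes. play_rows: Moves the arm, as the interface text tells. Its arguments: {"type":"object","properties":{"commands":{"type":"array"},"force":{"type":"number"}},"required":["commands"]}

```bash
mkdir -p pics; cat > h.py <<'E'
import numpy as np, cv2
from workcell import bot
from scipy.spatial.transform import Rotation as R
def cam(n):
    p=bot.camera_params(n); f=200/np.tan(np.radians(p['fov_y'])/2)
    return np.array([[f,0,p['cx']],[0,f,p['cy']],[0,0,1]]),np.array(p['rvec'],float).reshape(3,1),np.array(p['tvec'],float).reshape(3,1)
def proj(n,P):
    K,r,t=cam(n); return cv2.projectPoints(np.array(P,float).reshape(-1,1,3),r,t,K,None)[0].reshape(-1,2)
def onplane(n,uv,z):
    K,r,t=cam(n); M=cv2.Rodrigues(r)[0]; c=(-M.T@t).ravel()
    d=(M.T@np.linalg.inv(K)@np.c_[np.array(uv,float).reshape(-1,2),np.ones(np.array(uv).size//2)].T).T
    return c+d*((z-c[2])/d[:,2])[:,None]
def snap(n,f=None):
    im=bot.read_camera(n)
    if f: cv2.imwrite('pics/'+f,im)
    return im
E
python3 - <<'E'
from h import *
snap('top','t0.png');snap('side','s0.png')
for n in('top','side'):
    K,r,t=cam(n);M=cv2.Rodrigues(r)[0];print(n,K[0,0],K[0,2],K[1,2],(-M.T@t).ravel(),M[2])
s=bot.read_state();print(s)
E
```

```text
top 402.8125715002741 317.7530528868754 189.88241359713257 [ 0.41242075 -0.00966023  0.96037855] [ 0.13152158 -0.01117613 -0.99125031]
side 474.5222667654708 318.4920003088974 195.65151249968085 [0.42238107 1.0460829  0.53893625] [ 0.08073898 -0.92337703 -0.37530797]
{'time': 0.1, 'q': array([ 1.11409522e+00,  2.64709123e-01,  1.60532011e+00,  8.14726256e-06,
        1.27368390e+00, -3.68854416e-02]), 'joint_vel': array([-0.00090386, -0.00133279, -0.00177358, -0.00010567,  0.00073487,
        0.00014128]), 'joint_torque': array([ 6.43069925e-04, -5.16709685e+01, -3.68587232e+01, -1.97436493e-04,
        6.33113828e-03, -5.28887568e-06]), 'tool_pos': array([0.27483114, 0.61581209, 0.25502072]), 'tcp_rot': array([-0.65450672, -3.07211864,  0.00322638]), 'wrist_force': array([-0.13153717,  0.1762191 , -0.39398255]), 'torque': array([ 0.01634665, -0.02249944,  0.03718156]), 'grip_force': 0.0, 'width': 0.9980455567435725}
```

View pics/t0.png

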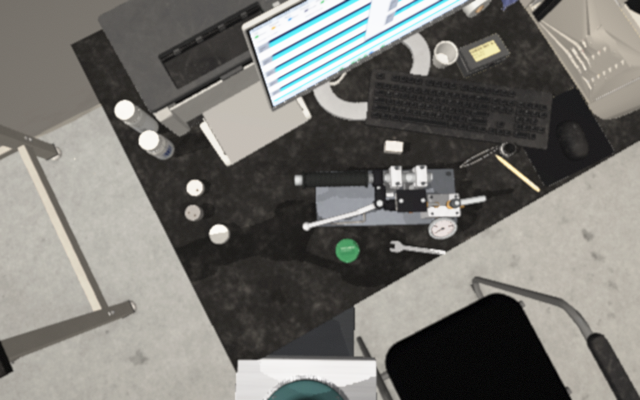

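View pics/s0.png

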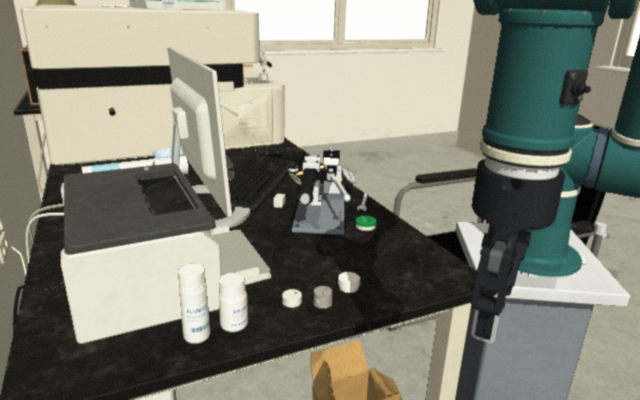

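The top view shows the stand at about (385,200), with the lever ball at (307,226), lever pin near (380,204), cock handle toward (485,199) and gauge at (442,229). The spanner and tin lie in front of it. I'll enlarge that area.

```bash
python3 - <<'E'
import cv2
im=cv2.imread('pics/t0.png')[155:265,290:500]
cv2.imwrite('pics/t0c.png',cv2.resize(im,None,fx=3.8,fy=3.8,interpolation=cv2.INTER_CUBIC))
E
```

```text
(no output)
```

View pics/t0c.png

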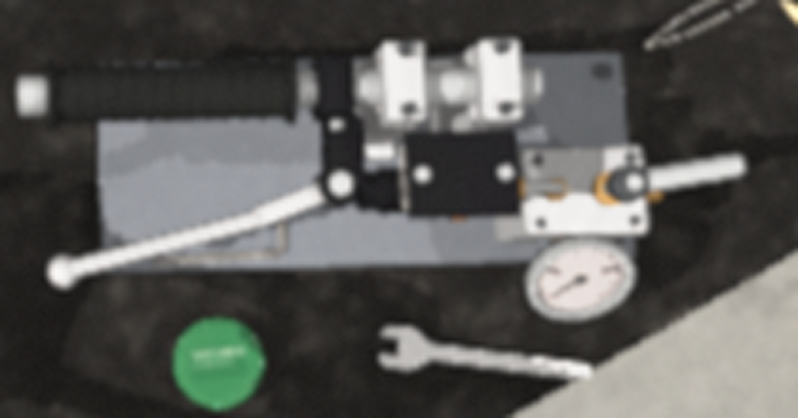

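```bash
cat >> h.py <<'E'
def crop2px(p): return np.array(p,float)/3.8+[290,155]
E
python3 - <<'E'
from h import *
pts=dict(pin=((340,183),.125),cock=((632,182),.127),hend=((743,165),.120),ball=((62,271),.115),LB=((103,270),.018),RB=((636,262),.018),RT=((622,52),.018),LT=((97,120),.018))
W={k:onplane('top',crop2px(p),z)[0] for k,(p,z) in pts.items()}
for k,v in W.items(): print(k,v.round(4))
A=np.array([[-25,15],[-28,-146],[-65,165],[-65,-165],[65,-165]])/1000
B=np.array([W[k][:2] for k in('pin','cock','LB','RB','RT')])
a=A-A.mean(0);b=B-B.mean(0)
th=np.arctan2((a[:,0]*b[:,1]-a[:,1]*b[:,0]).sum(),(a*b).sum());c,s=np.cos(th),np.sin(th)
Rm=np.array([[c,-s],[s,c]]);t=B.mean(0)-Rm@A.mean(0)
print('th',th,'t',t,'res',(A@Rm.T+t-B).round(4))
for k in('hend','ball'): print(k,'stand',(Rm.T@(W[k][:2]-t)).round(4))
E
```

```text
pin [ 0.4978 -0.1484  0.125 ]
cock [ 0.5012 -0.3088  0.127 ]
hend [ 0.5127 -0.3736  0.12  ]
ball [0.4473 0.0034 0.115 ]
LB [ 0.4523 -0.0203  0.018 ]
RB [ 0.4633 -0.3491  0.018 ]
RT [ 0.5948 -0.3439  0.018 ]
LT [ 0.5452 -0.0149  0.018 ]
th 0.036135354675245306 t [ 0.52334863 -0.1740954 ] res [[-0.     -0.0116]
 [-0.0006 -0.0122]
 [ 0.0001  0.0087]
 [ 0.0011  0.0077]
 [-0.0006  0.0073]]
hend stand [-0.0179 -0.199 ]
ball stand [-0.0696  0.1801]
```

```bash
cat >> h.py <<'E'
TH=0.036; T=np.array([0.5233,-0.1624])
def s2w(p):
    p=np.atleast_2d(np.array(p,float)); c,s=np.cos(TH),np.sin(TH)
    return np.c_[p[:,:2]@np.array([[c,s],[-s,c]])+T,p[:,2]]
E
python3 - <<'E'
from h import *
a=.238
P=[[-.025,.015,.125],[-.028,-.146,.127],[-.028,-.211,.120]]
d=np.array([-np.sin(a),np.cos(a)]);n=np.array([np.cos(a),np.sin(a)]);pin=np.array([-.025,.015])
P+=[[*(pin+d*r+n*o),.1225] for r in(.06,.105,.15) for o in(0,-.0045,.0045)]
P+=[[x,y,.018] for x in(-.065,.065) for y in(-.185,.145)]+[[.03,.2,.115],[-.025,.0,.165]]
W=s2w(P);print(W[[0,1,4]].round(3))
out=[]
for n_,(u0,v0,w,h,s) in dict(top=(290,155,210,110,3.0),side=(270,135,120,110,3.0)).items():
    im=cv2.imread('pics/%s0.png'%n_[0])[v0:v0+h,u0:u0+w]
    im=cv2.resize(im,None,fx=s,fy=s,interpolation=cv2.INTER_CUBIC)
    if n_=='side': im=cv2.copyMakeBorder(im,0,0,0,630-im.shape[1],0)
    for q in (proj(n_,W)-[u0,v0])*s: cv2.circle(im,tuple(int(x) for x in q),2,(0,0,255),-1)
    out.append(im)
im=np.vstack(out);cv2.imwrite('pics/ov.png',cv2.resize(im,None,fx=.9,fy=.9));
E
```

```text
[[ 0.498 -0.148  0.125]
 [ 0.501 -0.309  0.127]
 [ 0.477 -0.092  0.122]]
```

View pics/ov.png

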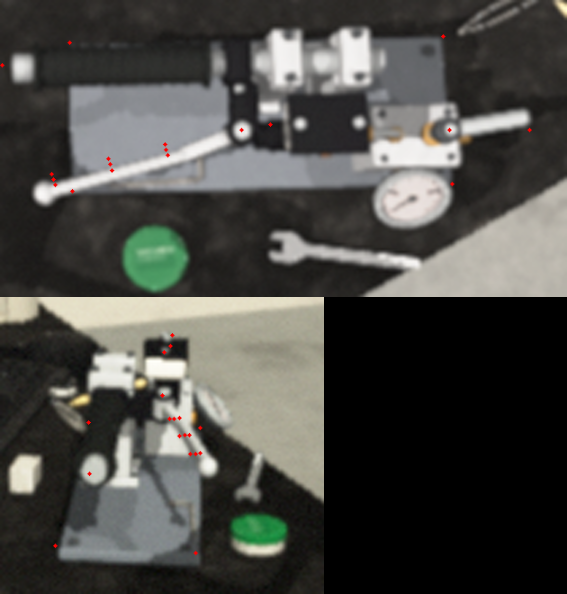

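```bash
cat >> h.py <<'E'
def row(p,yaw,base=None):
    """row numbers for world target p, tool down, tool x at world angle yaw (deg)"""
    s=bot.read_state(); p0,R0=base or (s['tool_pos'],R.from_rotvec(s['tcp_rot']))
    y=np.radians(yaw);x=[np.cos(y),np.sin(y),0];z=[0,0,-1]
    R1=R.from_matrix(np.array([x,np.cross(z,x),z]).T)
    return np.r_[R0.inv().apply(np.array(p)-p0)/.6,(R0.inv()*R1).as_rotvec()/np.pi].round(4).tolist()
def cockp(phi,r=.048,gap=0,z=.130):
    "TCP for handle angle phi: finger side face (11 mm from tcp) gap before the face; returns p,yaw"
    u=np.array([np.sin(phi),-np.cos(phi)]);v=np.array([np.cos(phi),np.sin(phi)])
    q=np.array([-.028,-.146])+u*r-v*(.017+gap)
    return s2w([*q,z])[0].round(4),np.degrees(phi+TH)
def levp(th,r=.105,gap=0,z=.130):
    a=.238-th;d=np.array([-np.sin(a),np.cos(a)]);v=np.array([np.cos(a),np.sin(a)])
    q=np.array([-.025,.015])+d*r-v*(.0045+.011+gap)
    return s2w([*q,z])[0].round(4),np.degrees(a+TH)
E
python3 - <<'E'
from h import *
print(row([.45,.3,.28],100)); print(cockp(0.1,gap=.02),cockp(1.571))
E
```

```text
[-0.4811, -0.3617, -0.0409, -0.0006, 0.0003, 0.3108]
(array([ 0.4704, -0.3619,  0.13  ]), np.float64(7.792226013779197)) (array([ 0.5492, -0.3246,  0.13  ]), np.float64(92.0743176775233))
```

>>> play_rows --commands '[[[-0.481,-0.362,-0.041,0,0,0.311,1],[-0.481,-0.362,-0.041,0,0,0.311,1],[-0.481,-0.362,-0.041,0,0,0.311,1],[-0.481,-0.362,-0.041,0,0,0.311,1],[-0.481,-0.362,-0.041,0,0,0.311,1],[-0.481,-0.362,-0.041,0,0,0.311,1],[-0.481,-0.362,-0.041,0,0,0.311,1],[-0.481,-0.362,-0.041,0,0,0.311,1]]]' --force 20

```text
time: 0.9
tool_pos: [0.4519, 0.2964, 0.281]
tcp_rot: [2.025, 2.399, -0.001]
wrist_force: [-0.1, 0.8, 0.3]
width: 0.001
grip_force: 0.0
```

```bash
python3 - <<'E'
from h import *
s=bot.read_state();print(s['tool_pos'],s['q'],s['width'],s['time'])
print(row([.46,-.36,.26],8))
E
```

```text
[0.45185238 0.29644196 0.28098889] [ 0.53564283 -0.00626216  1.86126065 -0.00193767  1.28665686  0.36761501] 0.0012613277450410293 0.9
[-1.0808, -0.1702, 0.0368, 0.0006, 0.0003, 0.5092]
```

>>> play_rows --commands '[[[-0.99,-0.17,0.036,0,0,0.5,1],[-0.99,-0.17,0.036,0,0,0.5,1],[-0.99,-0.17,0.036,0,0,0.5,1],[-0.99,-0.17,0.036,0,0,0.5,1],[-0.99,-0.17,0.036,0,0,0.5,1],[-0.99,-0.17,0.036,0,0,0.5,1],[-0.99,-0.17,0.036,0,0,0.5,1],[-0.99,-0.17,0.036,0,0,0.5,1]]]'

```text
time: 1.7
tool_pos: [0.4513, -0.1006, 0.2663]
tcp_rot: [-3.027, -0.838, -0.001]
wrist_force: [1.1, 0.7, -0.3]
width: 0.002
grip_force: 0.0
```

```bash
python3 - <<'E'
from h import *
s=bot.read_state();print(s['tool_pos'],s['q'],s['time'])
print(row([.46,-.36,.26],8))
E
```

```text
[ 0.45129491 -0.10060198  0.26634847] [-2.73626248e-01 -1.54701065e-01  2.02545317e+00  6.21679484e-04
  1.27060264e+00  7.57057396e-01] 1.7
[-0.2098, 0.3783, 0.0104, -0.0001, -0.0002, 0.1274]
```

>>> play_rows --commands '[[[-0.21,0.378,0.01,0,0,0.127,1],[-0.21,0.378,0.01,0,0,0.127,1],[-0.21,0.378,0.01,0,0,0.127,1],[-0.21,0.378,0.01,0,0,0.127,1],[-0.21,0.378,0.01,0,0,0.127,1],[-0.21,0.378,0.01,0,0,0.127,1],[-0.21,0.378,0.01,0,0,0.127,1],[-0.21,0.378,0.01,0,0,0.127,1]]]'

```text
time: 2.5
tool_pos: [0.4614, -0.3572, 0.2599]
tcp_rot: [-3.131, -0.229, 0.001]
wrist_force: [0.0, -0.2, -0.3]
width: 0.004
grip_force: 0.0
```

```bash
python3 - <<'E'
from h import *
s=bot.read_state();print(s['tool_pos'],s['q'],s['time'])
print(row([.46,-.362,.13],8))
im=snap('top')[155:265,290:500]
cv2.imwrite('pics/t1.png',cv2.resize(im,None,fx=3.8,fy=3.8,interpolation=cv2.INTER_CUBIC))
E
```

```text
[ 0.46142943 -0.35718718  0.25990674] [-7.01912211e-01  9.08782034e-02  1.79925650e+00  9.26343414e-04
  1.25338253e+00  7.22316957e-01] 2.5
[-0.0034, 0.008, 0.2165, -0.0006, 0.0002, 0.0021]
```

View pics/t1.png

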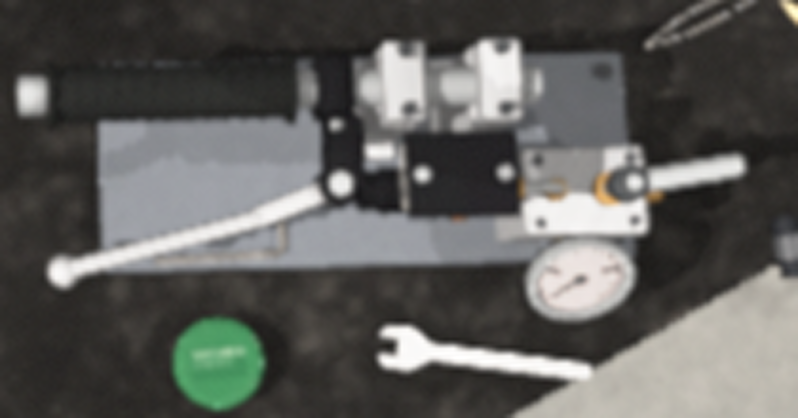

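The handle still points toward (743,165), and the fingertip has come in at the right edge (785,250), in front of the handle. Next I descend beside it.

>>> play_rows --commands '[[[-0.003,0.008,0.1,0,0,0,1],[-0.003,0.008,0.2165,0,0,0,1],[-0.003,0.008,0.2165,0,0,0,1],[-0.003,0.008,0.2165,0,0,0,1],[-0.003,0.008,0.2165,0,0,0,1]]]'

```text
time: 3.05
tool_pos: [0.4608, -0.3622, 0.1311]
tcp_rot: [-3.132, -0.232, 0.0]
wrist_force: [0.7, 0.3, 0.4]
width: 0.003
grip_force: 0.0
```

```bash
python3 - <<'E'
from h import *
s=bot.read_state();print(s['tool_pos'],s['wrist_force'])
for phi in np.linspace(0,1.571,8): print(round(phi,2),cockp(phi,r=.05))
print(proj('top',[[.461,-.357,.235],[.461,-.357,.131]]))
im=np.vstack([cv2.resize(snap('top')[170:250,400:510],None,fx=4,fy=4),cv2.resize(snap('side')[140:220,290:400],None,fx=3.5,fy=3.5)[:,:440].copy() if 0 else cv2.resize(snap('side')[140:200,290:400],None,fx=4,fy=4)])
cv2.imwrite('pics/t2.png',im)
E
```

```text
[ 0.46075194 -0.36218925  0.13114975] [0.66116454 0.27008161 0.44970885]
0.0 (array([ 0.4854, -0.3599,  0.13  ]), np.float64(2.0626480624709633))
0.22 (array([ 0.497, -0.362,  0.13 ]), np.float64(14.921458007478437))
0.45 (array([ 0.5088, -0.3615,  0.13  ]), np.float64(27.780267952485914))
0.67 (array([ 0.5202, -0.3583,  0.13  ]), np.float64(40.639077897493394))
0.9 (array([ 0.5307, -0.3527,  0.13  ]), np.float64(53.497887842500866))
1.12 (array([ 0.5396, -0.3449,  0.13  ]), np.float64(66.35669778750834))
1.35 (array([ 0.5465, -0.3354,  0.13  ]), np.float64(79.21550773251582))
1.57 (array([ 0.5512, -0.3245,  0.13  ]), np.float64(92.0743176775233))
[[504.56796597 219.59761327]
 [480.745905   222.5250412 ]]
```

View pics/t2.png

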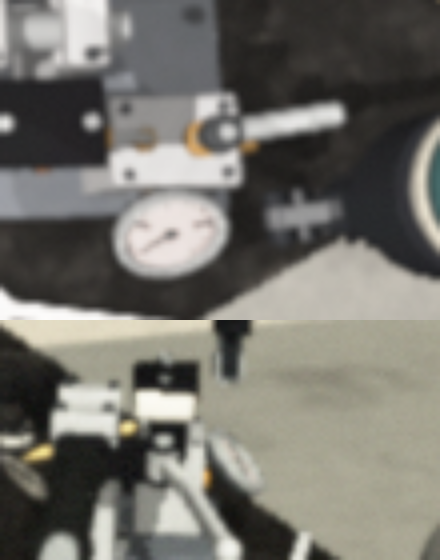

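The finger stands in front of the handle, at about (475,222) in the full picture, clear of the block and gauge. Next I work out the arc rows.

```bash
cat >> h.py <<'E'
def arc(phis,r=.05):
    for f in phis:
        p,y=cockp(f,r); print(round(f,2),[round(v,3) for v in row(p,y)])
E
python3 - <<'E'
from h import *
arc(np.linspace(0.0,.8,8))
E
```

```text
0.0 [0.039, -0.001, 0.006, 0.001, -0.001, 0.035]
0.11 [0.049, 0.003, 0.006, 0.001, -0.001, -0.001]
0.23 [0.058, 0.005, 0.006, 0.001, -0.001, -0.037]
0.34 [0.068, 0.007, 0.006, 0.001, -0.001, -0.074]
0.46 [0.078, 0.007, 0.006, 0.001, -0.001, -0.11]
0.57 [0.088, 0.006, 0.006, 0.001, -0.001, -0.147]
0.69 [0.098, 0.004, 0.006, 0.001, -0.001, -0.183]
0.8 [0.108, 0.001, 0.006, 0.001, -0.001, -0.219]
```

>>> play_rows --commands '[[[0.039,-0.001,0.003,0,0,0.035,1],[0.049,0.003,0.003,0,0,0,1],[0.058,0.005,0.003,0,0,-0.037,1],[0.068,0.007,0.003,0,0,-0.074,1],[0.078,0.007,0.003,0,0,-0.11,1],[0.088,0.006,0.003,0,0,-0.147,1],[0.098,0.004,0.003,0,0,-0.183,1],[0.108,0.001,0.003,0,0,-0.219,1]]]'

```text
time: 3.95
tool_pos: [0.5258, -0.3572, 0.1326]
tcp_rot: [2.864, 1.277, 0.001]
wrist_force: [-3.1, -4.1, 0.1]
width: 0.001
grip_force: 2.4
```

```bash
python3 - <<'E'
from h import *
s=bot.read_state();print(s['tool_pos'],s['wrist_force'],cockp(.8,.05))
arc(np.linspace(0.9,1.6,8))
E
```

```text
[ 0.52577579 -0.3571595   0.13256664] [-3.11236937 -4.10038627  0.09255312] (array([ 0.5263, -0.3554,  0.13  ]), np.float64(47.89927167293683))
0.9 [0.011, 0.001, 0.004, 0.002, 0.001, -0.031]
1.0 [0.02, 0.003, 0.004, 0.002, 0.001, -0.063]
1.1 [0.029, 0.004, 0.004, 0.002, 0.001, -0.095]
1.2 [0.037, 0.003, 0.004, 0.002, 0.001, -0.126]
1.3 [0.046, 0.002, 0.004, 0.002, 0.001, -0.158]
1.4 [0.055, 0.0, 0.004, 0.002, 0.001, -0.19]
1.5 [0.063, -0.003, 0.004, 0.002, 0.001, -0.222]
1.6 [0.071, -0.006, 0.004, 0.002, 0.001, -0.254]
```

Contact is made at about 5 N, as expected. I carry on round.

>>> play_rows --commands '[[[0.011,0.001,0.002,0,0,-0.031,1],[0.02,0.003,0.002,0,0,-0.063,1],[0.029,0.004,0.002,0,0,-0.095,1],[0.037,0.003,0.002,0,0,-0.126,1],[0.046,0.002,0.002,0,0,-0.158,1],[0.055,0,0.002,0,0,-0.19,1],[0.063,-0.003,0.002,0,0,-0.222,1],[0.071,-0.006,0.002,0,0,-0.254,1]]]'

```text
time: 4.75
tool_pos: [0.5539, -0.3237, 0.1324]
tcp_rot: [2.14, 2.285, 0.001]
wrist_force: [2.0, -4.7, -0.9]
width: 0.004
grip_force: 2.4
```

```bash
python3 - <<'E'
from h import *
s=bot.read_state();print(s['tool_pos'],s['wrist_force'],cockp(1.571,.05))
print(proj('top',s2w([[.037,-.146,.12],[.03,-.18,.106]])))
cv2.imwrite('pics/t3.png',cv2.resize(snap('top')[160:250,400:510],None,fx=6,fy=6,interpolation=cv2.INTER_CUBIC))
E
```

```text
[ 0.55386741 -0.32366504  0.13242262] [ 1.96543682 -4.67936738 -0.86964574] (array([ 0.5512, -0.3245,  0.13  ]), np.float64(92.0743176775233))
[[453.43839923 173.10427848]
 [467.04203401 177.17078681]]
```

View pics/t3.png

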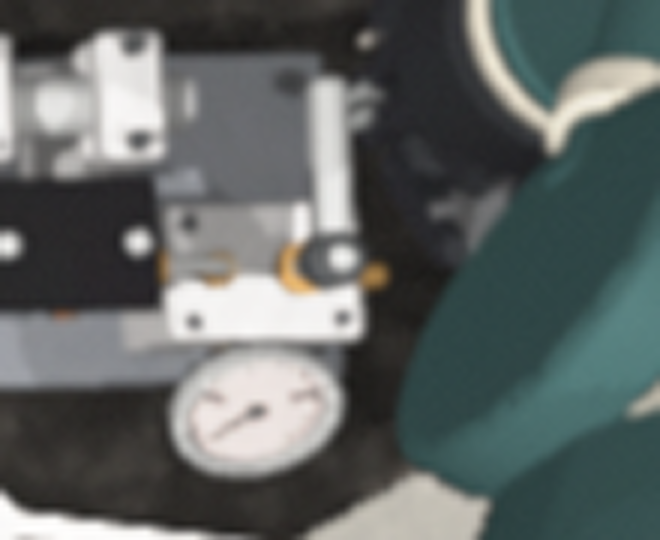

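The handle now points nearly up the picture, from (455,203) to (455,175) in full pixels. The force is still 5 N, so I push gently on to feel the stop.

>>> play_rows --commands '[[[0.004,0,0,0,0,0,1],[0.008,0,0,0,0,0,1],[0.008,0,0,0,0,0,1]]]'

```text
time: 5.1
tool_pos: [0.5538, -0.3212, 0.1324]
tcp_rot: [2.145, 2.276, -0.003]
wrist_force: [3.8, -11.9, -0.1]
width: 0.0
grip_force: 6.2
```

>>> play_rows --commands '[[[0.004,0,0,0,0,0,1],[0.007,0,0,0,0,0,1],[0.007,0,0,0,0,0,1],[0.007,0,0,0,0,0,1]]]'

```text
time: 5.5
tool_pos: [0.5538, -0.3209, 0.1327]
tcp_rot: [2.141, 2.272, -0.008]
wrist_force: [3.4, -22.9, -4.3]
width: 0.002
grip_force: 11.7
```

That is a firm stop: 11 N more moved it only 0.3 mm, so the cock is shut. I back off and rise.

>>> play_rows --commands '[[[-0.05,0,0,0,0,0,1],[-0.06,0,0,0,0,0,1],[-0.06,0,-0.08,0,0,0,1],[-0.06,0,-0.16,0,0,0,1],[-0.06,0,-0.2,0,0,0,1],[-0.06,0,-0.2,0,0,0,1],[-0.06,0,-0.2,0,0,0,1]]]'

```text
time: 6.2
tool_pos: [0.5526, -0.3475, 0.2495]
tcp_rot: [2.152, 2.285, 0.001]
wrist_force: [0.5, 0.2, -0.5]
width: 0.001
grip_force: 0.0
```

```bash
python3 - <<'E'
from h import *
s=bot.read_state();print(s['tool_pos'],s['wrist_force'],s['q'])
p,y=levp(0,gap=.03,z=.25);print(p,y,levp(0),levp(.2))
print(row([.46,-.33,.25],45)); print(row(p,y))
E
```

```text
[ 0.5526395 -0.3474791  0.2495178] [ 0.4796853   0.20633733 -0.49859303] [-5.99656174e-01  2.25018661e-01  1.66436125e+00  4.32954073e-04
  1.24969316e+00 -6.59872222e-01]
[ 0.4256 -0.0595  0.25  ] 15.699043586584555 (array([ 0.4544, -0.0514,  0.13  ]), np.float64(15.699043586584555)) (array([ 0.4746, -0.0447,  0.13  ]), np.float64(4.239887683968091))
[0.0383, -0.1524, -0.0012, 0.0008, 0.0001, 0.2691]
[0.4918, -0.1825, -0.0018, 0.0009, -0.0002, 0.4319]
```

>>> play_rows --commands '[[[0.492,-0.182,0,0,0,0.432,1],[0.492,-0.182,0,0,0,0.432,1],[0.492,-0.182,0,0,0,0.432,1],[0.492,-0.182,0,0,0,0.432,1],[0.492,-0.182,0,0,0,0.432,1],[0.492,-0.182,0,0,0,0.432,1],[0.492,-0.182,0,0,0,0.432,1],[0.492,-0.182,0,0,0,0.432,1]]]'

```text
time: 7.0
tool_pos: [0.4223, -0.0568, 0.2455]
tcp_rot: [-3.063, -0.687, 0.006]
wrist_force: [1.1, 0.5, 0.1]
width: 0.001
grip_force: 0.0
```

```bash
python3 - <<'E'
from h import *
s=bot.read_state();print(s['tool_pos'],s['wrist_force'],s['q'])
p,y=levp(0,gap=.03,z=.25);print(row(p,y));p[2]=.132;print(row(p,y))
E
```

```text
[ 0.42229018 -0.05680607  0.24548186] [1.06633693 0.47142064 0.08311711] [-1.92964684e-01 -2.13945243e-01  2.11315517e+00  1.08063575e-03
  1.24683175e+00  9.36086613e-01]
[0.003, 0.0064, -0.0076, -0.001, 0.001, 0.0533]
[0.0036, 0.0071, 0.1891, -0.001, 0.001, 0.0533]
```

>>> play_rows --commands '[[[0,0,0,0,0,0.04,1],[0,0,0,0,0,0.04,1],[0,0,0.1,0,0,0.04,1],[0,0,0.15,0,0,0.04,1],[0,0,0.195,0,0,0.04,1],[0,0,0.195,0,0,0.04,1],[0,0,0.195,0,0,0.04,1]]]'

```text
time: 7.7
tool_pos: [0.4244, -0.0597, 0.1301]
tcp_rot: [-3.1, -0.501, 0.004]
wrist_force: [-0.0, -0.5, 1.3]
width: 0.0
grip_force: 0.0
```

```bash
python3 - <<'E'
from h import *
s=bot.read_state();print(s['tool_pos'],s['wrist_force'],s['q'])
for t in(0,.1,.2,.3):
    p,y=levp(t);print(p,y,row(p,y))
a=cv2.resize(snap('top')[155:265,290:500],None,fx=3,fy=3,interpolation=cv2.INTER_CUBIC)
b=cv2.resize(snap('side')[130:230,260:400],None,fx=3,fy=3,interpolation=cv2.INTER_CUBIC)
cv2.imwrite('pics/t4.png',cv2.resize(np.vstack([a[:300],cv2.copyMakeBorder(b,0,0,0,210,0)]),None,fx=.98,fy=.98))
E
```

```text
[ 0.42443056 -0.0596564   0.13006128] [-0.02717677 -0.48931156  1.26960294] [-1.97820656e-01 -8.93844878e-02  2.23497383e+00  7.98290321e-05
  9.98705216e-01  1.05236255e+00]
[ 0.4544 -0.0514  0.13  ] 15.699043586584555 [0.0517, 0.0027, -0.0, -0.0004, 0.0007, 0.0148]
[ 0.4643 -0.0476  0.13  ] 9.969465635276324 [0.0694, 0.0019, -0.0001, -0.0004, 0.0008, 0.0467]
[ 0.4746 -0.0447  0.13  ] 4.239887683968091 [0.0872, 0.0027, -0.0001, -0.0004, 0.0008, 0.0785]
[ 0.485  -0.0429  0.13  ] -1.4896902673401404 [0.1046, 0.0053, -0.0001, -0.0003, 0.0008, 0.1103]
```

View pics/t4.png

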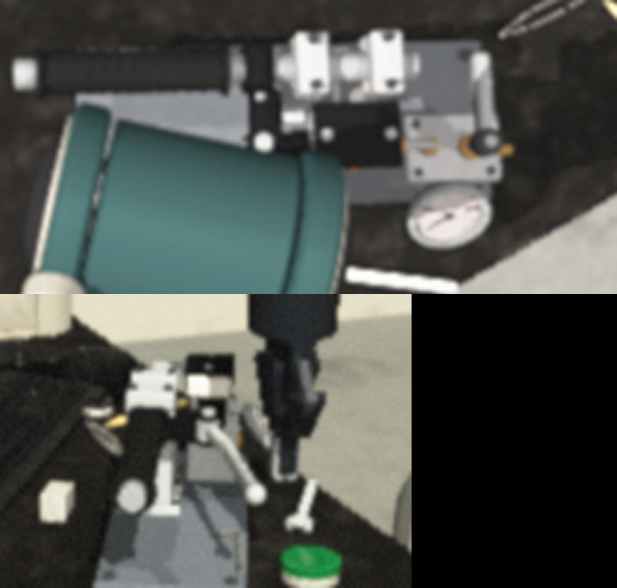

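The cock is shut: the handle points straight up the picture. The finger stands just in front of the lever, and the gauge stays visible from the top. I press slowly.

>>> play_rows --commands '[[[0.02,0.001,0,0,0,0.005,1],[0.035,0.002,0,0,0,0.015,1],[0.043,0.003,0,0,0,0.015,1],[0.047,0.003,0,0,0,0.015,1],[0.052,0.003,0,0,0,0.015,1],[0.056,0.002,0,0,0,0.022,1],[0.06,0.002,0,0,0,0.03,1],[0.06,0.002,0,0,0,0.03,1]]]'

```text
time: 8.6
tool_pos: [0.4598, -0.0496, 0.1306]
tcp_rot: [3.122, 0.352, -0.0]
wrist_force: [-4.1, -1.7, 3.2]
width: -0.003
grip_force: 2.1
```

```bash
python3 - <<'E'
from h import *
s=bot.read_state();print(s['tool_pos'],s['wrist_force'])
for t in(.1,.15,.2,.25,.3):
    p,y=levp(t);print(t,p,row(p,y))
E
```

```text
[ 0.45978063 -0.04961068  0.13061855] [-4.06865134 -1.74974594  3.1936134 ]
0.1 [ 0.4643 -0.0476  0.13  ] [0.0081, -0.0016, 0.001, 0.0, 0.0001, 0.016]
0.15 [ 0.4694 -0.046   0.13  ] [0.017, -0.0023, 0.001, 0.0, 0.0001, 0.0319]
0.2 [ 0.4746 -0.0447  0.13  ] [0.0259, -0.0025, 0.001, 0.0, 0.0001, 0.0478]
0.25 [ 0.4798 -0.0437  0.13  ] [0.0347, -0.0022, 0.001, 0.0, 0.0001, 0.0637]
0.3 [ 0.485  -0.0429  0.13  ] [0.0435, -0.0016, 0.001, 0.0, 0.0001, 0.0797]
```

>>> play_rows --commands '[[[0.004,-0.001,0,0,0,0.008,1],[0.008,-0.0015,0,0,0,0.016,1],[0.0125,-0.002,0,0,0,0.024,1],[0.0125,-0.002,0,0,0,0.024,1]]]'

```text
time: 9.0
tool_pos: [0.4654, -0.0472, 0.1304]
tcp_rot: [3.132, 0.234, -0.006]
wrist_force: [-8.4, -4.1, 5.6]
width: 0.002
grip_force: 4.2
```

>>> play_rows --commands '[[[0.003,0,0,0,0,0.006,1],[0.006,0,0,0,0,0.011,1],[0.006,0,0,0,0,0.011,1]]]'

```text
time: 9.3
tool_pos: [0.4677, -0.0464, 0.1302]
tcp_rot: [-3.136, -0.18, 0.01]
wrist_force: [-12.0, -4.0, 9.6]
width: -0.003
grip_force: 6.1
```

>>> play_rows --commands '[[[0.003,0,0,0,0,0.006,1],[0.006,0,0,0,0,0.011,1],[0.006,0,0,0,0,0.011,1]]]'

```text
time: 9.6
tool_pos: [0.47, -0.0457, 0.1301]
tcp_rot: [-3.138, -0.126, 0.015]
wrist_force: [-16.0, -2.7, 13.9]
width: -0.0
grip_force: 8.0
```

```bash
python3 - <<'E'
from h import *
s=bot.read_state();print(s['tool_pos'],s['wrist_force'],s['torque'])
b=snap('side')[130:230,270:370]; a=snap('top')[210:250,420:465]
a=cv2.resize(a,(450,400),interpolation=cv2.INTER_CUBIC);b=cv2.resize(b,(350,350),interpolation=cv2.INTER_CUBIC)
cv2.imwrite('pics/t5.png',np.hstack([a,cv2.copyMakeBorder(b,0,50,0,0,0)]))
E
```

```text
[ 0.46997247 -0.04572827  0.13010891] [-15.98460874  -2.74532567  13.8695071 ] [-0.42143868  2.42777508 -0.04414938]
```

View pics/t5.png

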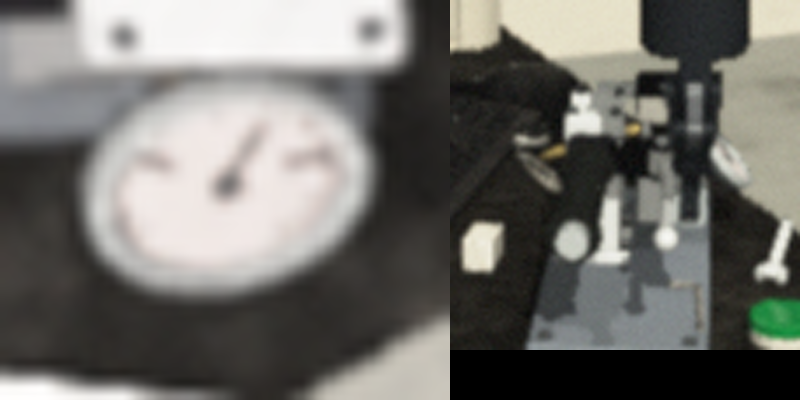

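The needle points slightly right of straight up, from (225,185) to (265,125). That puts it between the long marks at (155,160) and (310,157), with the lever clear of the bar. I hold still.

>>> play_rows --commands '[[[-0.0005,0,0,0,0,0,1],[-0.0005,0,0,0,0,0,1],[-0.0005,0,0,0,0,0,1],[-0.0005,0,0,0,0,0,1],[-0.0005,0,0,0,0,0,1],[-0.0005,0,0,0,0,0,1],[-0.0005,0,0,0,0,0,1],[-0.0005,0,0,0,0,0,1]]]'

```text
time: 10.5
tool_pos: [0.4696, -0.0458, 0.1301]
tcp_rot: [-3.138, -0.127, 0.014]
wrist_force: [-15.2, -2.2, 12.2]
width: 0.001
grip_force: 7.7
```

```bash
python3 - <<'E'
from h import *
s=bot.read_state();print(s['tool_pos'],s['wrist_force'],s['joint_vel'].round(4))
a=cv2.resize(snap('top')[160:250,420:475],None,fx=6,fy=6,interpolation=cv2.INTER_CUBIC)
cv2.imwrite('pics/t6.png',a)
E
```

```text
[ 0.46963867 -0.04576581  0.13011642] [-15.1938597   -2.21376206  12.24100175] [ 0.0003 -0.0023  0.0002  0.0013 -0.0008  0.0001]
```

View pics/t6.png

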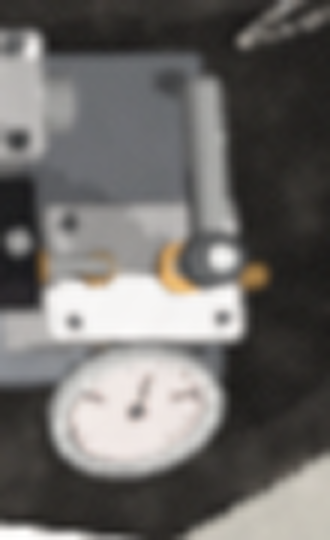

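The needle stands just right of straight up, at (148,375) from its hub at (137,410) and well between the marks. The cock handle is still across the line, and everything is still. I hand the job in.

```bash
python3 -c "
from workcell import bot
print(bot.finish_job())"
```

```text
the job is handed in; nothing more can be done
None
```

I shut the bleed cock against its stop, then pressed the lever until the needle stood just past mid-gauge between the long marks. I handed the job in holding it there at about 15 N, with the lever clear of the bar; no verdict came back.

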